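# Size a griddle ring on the stepped cone and shut the ring box

## Robot

A 6-joint arm with a two-finger parallel gripper is mounted at the origin on the work surface. World frame = base frame: x ahead of the robot, y to its left, z up, the work surface at z = 0. Lengths are in mm, angles in rad, forces in N, time in s.
With the tool pointing down it reaches from about 350 to 875 mm from the base axis. Payload 4.2 kg.
Tool frame: the origin (TCP) lies on the mounting face of the last link; the fingertips stand 173 mm ahead of it and the grasp point (between the pads) lies 155 mm ahead of it; z points along the fingers, y is the direction in which the jaws open and shut (so a half turn about z gives the same grasp; the last joint's range is limited). The gripper opens to 85 mm and grips with 20 to 120 N. Pads are 22 mm wide; open, the fingers measure 114 mm over their backs; the gripper's body (76 mm by 85 mm) begins 54 mm behind the grasp point. The pads swing forward as they close: fully open they stand 13 mm farther back than shut.
Start: joints at [1.363, 0.385, 0.008, 0, -1.194, -0.259], TCP at [281.236, 558.128, 404.712] pointing down, gripper open.
Joint ranges: [-3.14, 3.14], [-1.21, 2.06], [-1.07, 1.41], [-3.16, 2.05], [-2.99, -0.16], [-3.1, 3.1]. Speed limits (rad/s): [2.79, 2.79, 3.14, 3.14, 3.14, 3.14].

## Interface

Orientations are given as a unit quaternion [x, y, z, w].
In Python, from bench import arm gives the robot as it stands.
- The arm moves only by the shell command python3 -m jog 'ROWS' [OPENING]. ROWS is JSON, a list that holds one entry, the list of rows, each a list of 4 numbers: the shift along the tool's x, y, z in mm, then the turn about the tool's z in degrees. In form: [[[x, y, z, spin], ...]]. A call has exactly 5 rows; each row is the pose to reach, as a shift and turn from the pose measured when the call began, along the tool's axes at that moment; what a row does not reach only later rows make up. A row lasts 1/8 s, in which the tool goes at most 62.5 mm and 10.7 degrees, less where a joint would pass 70% of its speed; a pose out of reach is approached as far as the arm can. A call with a gripper value outside its range is refused whole. OPENING is the finger opening in mm, from 0 to 85.4, set as the call begins (- or left out, the last holds). The fingers move at their own pace and stop on an object; the grip force is fixed at half the most. Time passes only in rows, so rows that repeat a pose let the fingers close, or fill a call up. It gives the time, the measured TCP pose, the force and the opening at its end, in the units of the state.
- arm.read_state(): the state, without advancing time (a new reading comes with each control period).
- arm.get_image(name): name is "scene" or "top" or "wrist"; returns (picture, depth): 420x560x3 uint8, blue, green, red; 420x560 float32, mm along the optical axis (not along the pixel's ray), 0 where there is no reading.
- arm.camera_params(name): a dict with "mtx" (3x3 intrinsics, pixels), "R" (3x3) and "t" (3): a world point X has camera coordinates R X + t. Camera axes: x right, y down, z forward; pixel columns grow to the right and rows downward; lengths in mm; the calibration is good to about 2 mm. A picture is of the moment at which its call begins: read the wrist's pose just before it. camera_params takes no time and is no camera call; for the wrist camera it gives the pose at the moment of the call.
- arm.job_done(): hands the job in, once; it reports no verdict.
The state is a dict: "clock": time; "joints": joint angles; "joint_vel": joint speeds; "joint_efforts": joint torques, N m; "position": TCP position; "ee_rot": TCP orientation; "contact_force": force on the tool from outside, world axes, zero at the start; "wrist_torque": the same for the moment, N m; "gripper_width": finger opening in mm.
Only numpy, scipy, OpenCV 4.12 (cv2) and the standard library are available. Lean on these libraries where they do the work, as an engineer would, in place of code of your own. Each camera call takes 0.05 s, during which the arm holds its last target.

## Task

I need the griddle ring that stops at the double line of the sizing cone: slide back the cover of the ring box, take that ring out and slide it gently down the cone, without letting it drop, until it stops, sitting level on the shoulder just above the two lines. Leave it there for me to read, slide the cover fully shut again with the other ring still in its compartment, and leave the bowl, basket and stopper where they are.

Things in the scene. Friction and masses are not known exactly. Their poses are not given: they have to be found in the camera images.
- sizing_cone: Upright stepped taper of pale turned beech, fixed to the prep top, for telling ring sizes. Origin: centre of its underside, on the axis; z up. Round base 100 mm across, 14 mm high; sections 14-42 mm height (diameter 57.5 tapering to 53.5 mm), 42-68 mm (45.5 to 41 mm), 68-94 mm (33.5 to 27 mm), flat nose at 94 mm. So flat shoulders lie at heights 14, 42 and 68 mm.
- cone_double_line (a point): Centre of the cone's middle shoulder, on the axis, 42 mm above the prep top. Dark lines run round the cone just under each shoulder: one under the upper (68 mm), two under this middle one, three on the rim of the base. A ring stops on the first shoulder wider than its bore.
- wide_ring_mid (a point): Wider of two plain cast-aluminium griddle rings: outside 64, bore 48, wall 8, height 32 mm, about 130 g. Point: its centre, half-way up; z its axis. Starts flat in either compartment of the box, near its +x end: no room there to grip across the outside; 40 mm or more free at its -x side and 48 mm in the bore. Stops on the double-line shoulder; on the cone there is no room for a finger in the bore.
- slim_ring_mid (a point): The slimmer ring, same look: outside 52, bore 36, wall 8, height 32 mm, about 100 g. Point: its centre, half-way up; z its axis. It lies flat in the other compartment. On the cone it would stop on the 68 mm shoulder (one line).
- ring_box: Wooden slide-lid box fixed to the prep top, outside 134 (x) by 180 (y) by 53 mm high. Origin: centre of its underside; x is the way the cover slides open. Floor 6 mm thick; two compartments side by side, each 118 (x) by 76 mm (y), centred at y = +42 and -42 mm, divider 8 mm thick up to 38 mm height. Side walls and -x wall reach 53 mm (8 mm thick at -x), +x wall 40 mm.
- cover (a joint): Slide of the box's cover in m: 0 = fully shut, 0.124 = fully open, along the box's +x. Starts up to 15 mm ajar. Slides with about 2 N of friction and stays where it is left. Fully open it uncovers both compartments and sticks out 124 mm past the +x wall, at 41 to 49 mm height.
- cover_grip (a point): In the middle of the wooden grip bar on the cover: bar 12 mm thick (box x), 70 mm long (box y), standing 24 mm above the cover's top face. The point is 12 mm above that face, 61 mm above the prep top; with the cover shut it is at box x = -36 mm, y = 0. Axes as the box's.
- salsa_bowl: Grey ceramic salsa bowl, 120 mm across, 55 mm high. Origin: centre of its underside. Not part of the job.
- cruet_stopper: Glass cruet stopper lying on its side, 76 mm long along its own x, 38 mm across; origin under its middle. Not part of the job.
- tortilla_basket: Black plastic tortilla basket, round, 192 mm across, 62 mm high. Origin: centre of its underside. Not part of the job.
Things that resemble listed ones, but are neither listed nor needed, are in the scene too. Of the things that look like the sizing_cone, the larger one is meant.

How it is judged:
By the outcome, as a careful person would: the job done as asked, in the order asked, and still so for the second after the job is handed in, with the robot touching nothing.
It also fails if it takes over 64 s, if anything falls off the work surface, if the arm or the gripper's body presses on something with over 40 N, if the wrist force passes 120 N, or if a joint passes its speed limit or range.

## Working session

There is one attempt and no reset: what is moved stays moved. The work goes in short steps, Python scripts to look and compute and a shell command to move; the robot and the scene stay as the last step left them, time stands still between calls to the robot, and variables do not carry over. Pictures are saved under pics/ and viewed, and the job is handed in when it is done.

```bash
mkdir -p pics; ls; python3 - <<'E'
from bench import arm
import cv2,numpy as np
s=arm.read_state();print(s)
for n in ("scene","top","wrist"):
    p=arm.camera_params(n);im,d=arm.get_image(n)
    cv2.imwrite(f"pics/{n}0.png",im);np.save(f"pics/{n}0.npy",d);np.savez(f"pics/{n}0p.npz",**p)
    print(n,p['mtx'].tolist(),np.round(p['R'],3).tolist(),np.round(p['t'],1).tolist())
E
```

```text
pics
{'clock': 0.0, 'joints': array([ 1.36262069e+00,  3.85549254e-01,  6.64318516e-03, -5.19747033e-04,
       -1.19399026e+00, -2.58592490e-01]), 'joint_vel': array([-7.94722715e-04,  1.36357092e-03,  1.02411167e-03, -1.86370880e-04,
        4.76964141e-05, -5.06859417e-04]), 'joint_efforts': array([-2.76241499e-04, -3.92288446e+01,  1.88400757e+01,  4.18612942e+00,
       -4.62785349e-03,  3.91010147e-06]), 'position': array([281.12928781, 557.97523774, 403.62929797]), 'ee_rot': array([ 9.72866588e-01, -2.31364303e-01, -2.14998679e-04,  1.05575395e-03]), 'contact_force': array([0.25451049, 0.53815234, 0.69564922]), 'wrist_torque': array([-0.01550146,  0.01537359,  0.03664077]), 'gripper_width': 85.09331268326426}
scene [[533.2580722880666, 0.0, 273.83293079308544], [0.0, 533.2580722880666, 203.36278859206203], [0.0, 0.0, 1.0]] [[0.705, 0.709, -0.015], [0.587, -0.595, -0.549], [-0.399, 0.378, -0.835]] [-336.3, -313.6, 1457.3]
top [[400.1191439509671, 0.0, 279.33425431486154], [0.0, 400.1191439509671, 208.80409794766723], [0.0, 0.0, 1.0]] [[-0.001, -1.0, 0.009], [-0.99, 0.0, -0.141], [0.141, -0.009, -0.99]] [-67.3, 571.9, 1016.6]
wrist [[298.04607290362975, 0.0, 280.2595894868338], [0.0, 298.04607290362975, 207.410166489365], [0.0, 0.0, 1.0]] [[-0.45, -0.893, 0.002], [-0.846, 0.427, 0.319], [-0.286, 0.142, -0.948]] [624.7, -40.9, 380.2]
```

View pics/scene0.png

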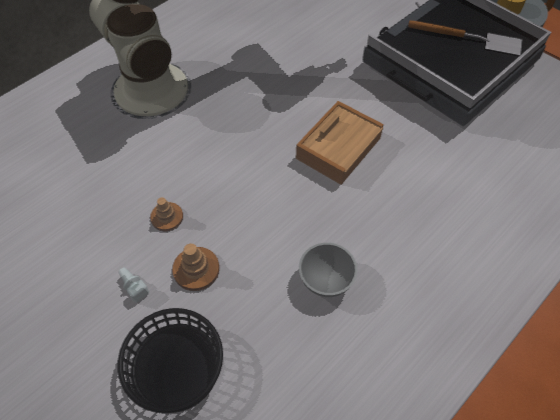

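View pics/top0.png

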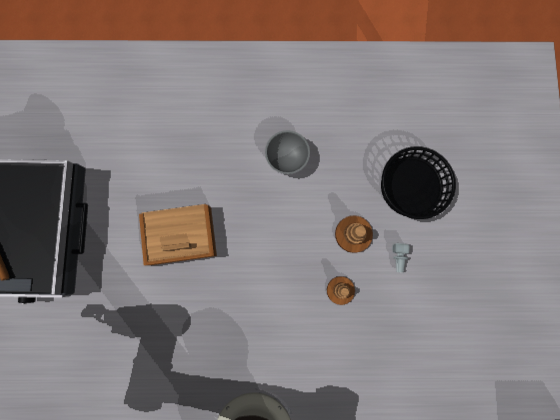

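View pics/wrist0.png

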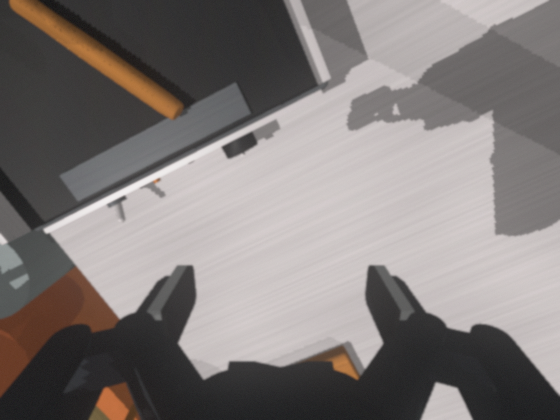

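Scene picture: ring box at (340,142), big cone at (195,262), small look-alike cone at (167,212), stopper (133,283), basket (172,362), bowl (327,270), griddle top right. Top picture: box (178,235), big cone (355,233), small cone (341,290). The candidates for sizing_cone are top (355,233) and (341,290). The larger, (355,233), is meant, and I'll check it in a crop along with the measurements.

```bash
cat > h.py <<'E'
import numpy as np,cv2
def load(n,k):
    p=np.load(f"pics/{n}{k}p.npz");return cv2.imread(f"pics/{n}{k}.png"),np.load(f"pics/{n}{k}.npy"),p
def ray(p,uv,z):
    K,R,t=p['mtx'],p['R'],np.ravel(p['t']);c=-R.T@t
    d=R.T@np.linalg.inv(K)@np.array([uv[0],uv[1],1.]);return c+d*(z-c[2])/d[2]
def cloud(p,d):
    h,w=d.shape;u,v=np.meshgrid(np.arange(w),np.arange(h));K=p['mtx']
    C=np.stack([(u-K[0,2])/K[0,0]*d,(v-K[1,2])/K[1,1]*d,d],-1)
    return (C-np.ravel(p['t']))@p['R']
def proj(p,X):
    c=p['R']@np.asarray(X,float)+np.ravel(p['t']);q=p['mtx']@c;return q[:2]/q[2]
def shot(n,k):
    from bench import arm
    p=arm.camera_params(n);im,d=arm.get_image(n)
    cv2.imwrite(f"pics/{n}{k}.png",im);np.save(f"pics/{n}{k}.npy",d);np.savez(f"pics/{n}{k}p.npz",**p)
    return im,d,p
E
python3 - <<'E'
from h import *
im,d,p=load("top",0)
P=cloud(p,d)
print("table z",np.nanmedian(P[330:350,250:320,2]))
a=im[190:290,120:240];b=im[190:320,290:430]
cv2.imwrite("pics/c1.png",cv2.resize(a,None,fx=5,fy=5,interpolation=cv2.INTER_CUBIC)) 
cv2.imwrite("pics/c2.png",cv2.resize(b,None,fx=4,fy=4,interpolation=cv2.INTER_CUBIC))
hsv=cv2.cvtColor(im,cv2.COLOR_BGR2HSV)
m=((hsv[...,0]<22)&(hsv[...,1]>80)).astype(np.uint8);m[:120]=0
n,l,st,c=cv2.connectedComponentsWithStats(m)
for i in range(1,n):
    if st[i,4]>150:
        Q=P[l==i]; print(c[i],st[i],np.percentile(Q[:,2],[2,50,98]).round(1),Q.mean(0).round(1))
E
```

```text
table z 0.03001433751125874
[176.83561998 234.42479938] [ 139  204   78   61 3863] [21.3 50.  73. ] [503.4 196.8  54.1]
[353.65289256 233.85950413] [ 335  216   38   37 1089] [ 9.  15.6 96.1] [ 505.7 -263.3   37. ]
[  3.1038961  269.99350649] [  0 254  10  27 154] [  78.2   93.2 1028.6] [413.8 591.3 117.6]
[340.43269231 290.20192308] [327 277  28  28 624] [ 6.3 12.  72. ] [ 359.7 -226.4   29.7]
```

```bash
python3 - <<'E'
from h import *
im,d,p=load("scene",0)
cv2.imwrite("pics/c3.png",cv2.resize(im[90:190,280:400],None,fx=5,fy=5,interpolation=cv2.INTER_CUBIC))
cv2.imwrite("pics/c4.png",cv2.resize(im[185:300,110:240],None,fx=5,fy=5,interpolation=cv2.INTER_CUBIC))
E
```

```text
(no output)
```

View pics/c1.png

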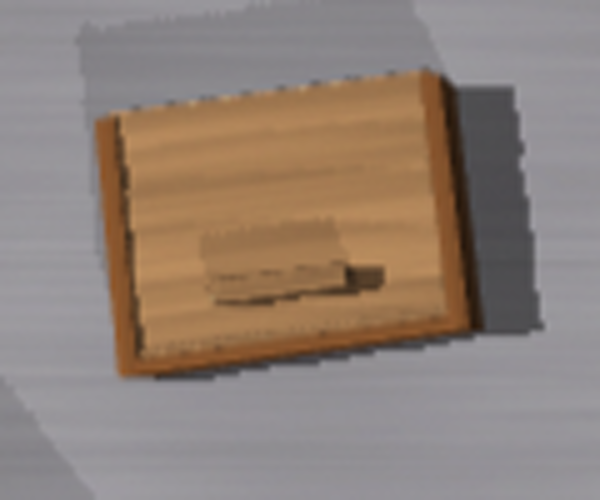

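View pics/c2.png

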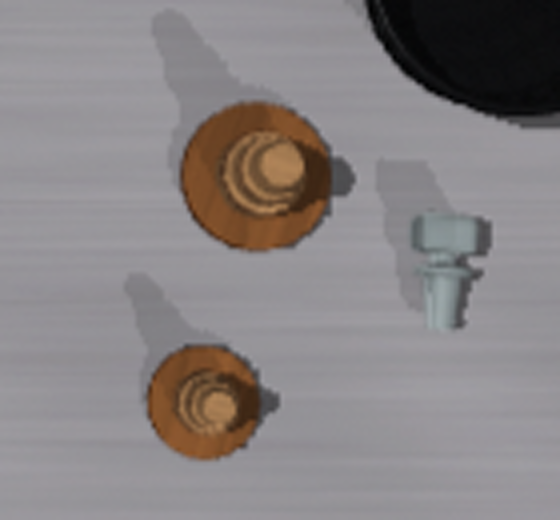

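View pics/c3.png

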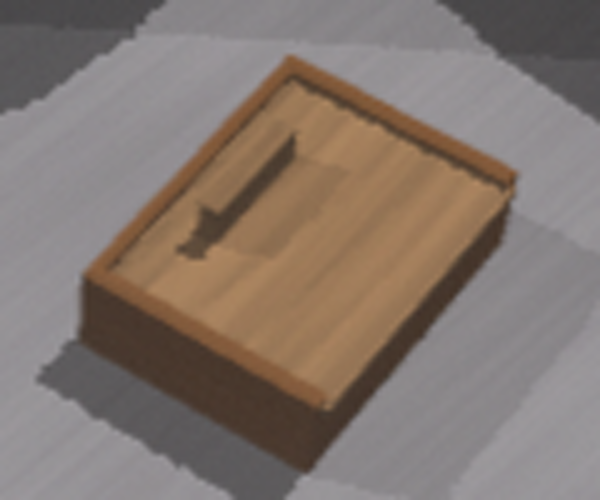

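View pics/c4.png

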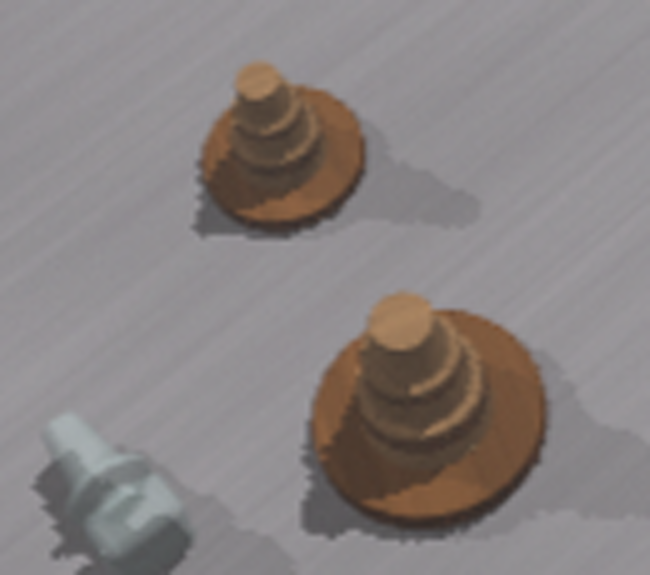

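The crops confirm the choice. The larger cone is at top crop (255,175), with its nose at (282,163), and is stepped like the listing. The box's open edge is on the far side, so box +x points away from the robot; the bar is at crop (280,270). Next I measure.

```bash
python3 - <<'E'
from h import *
for n in ("top","scene"):
    im,d,p=load(n,0);P=cloud(p,d)
    Z=P[...,2]
    # cone region
    for lo,hi,zz,name in ((88,100,94,'nose'),(10,18,14,'base')):
        near=(np.hypot(P[...,0]-505,P[...,1]+265)<75)
        m=(near&(Z>lo)&(Z<hi)).astype(np.uint8)
        cs=max(cv2.findContours(m,0,2)[0],key=cv2.contourArea)
        pts=np.array([ray(p,q[0],zz)[:2] for q in cs]).astype(np.float32)
        e=cv2.minEnclosingCircle(pts);print(n,name,m.sum(),np.round(e[0],1),round(e[1],1),'ell',np.round(cv2.fitEllipse(pts)[0:2],1).tolist())
    near=(np.hypot(P[...,0]-503,P[...,1]-197)<140)
    m=(near&(Z>66)&(Z<80)).astype(np.uint8)
    cs=max(cv2.findContours(m,0,2)[0],key=cv2.contourArea)
    pts=np.array([ray(p,q[0],73)[:2] for q in cs]).astype(np.float32)
    print(n,'bar',m.sum(),cv2.minAreaRect(pts))
    m=(near&(Z>37)&(Z<80)).astype(np.uint8)
    cs=max(cv2.findContours(m,0,2)[0],key=cv2.contourArea)
    pts=np.array([ray(p,q[0],50)[:2] for q in cs]).astype(np.float32)
    print(n,'boxtop',m.sum(),cv2.minAreaRect(pts))
E
```

```text
top nose 97 [ 508.8 -267.5] 14.2 ell [[508.7, -268.5], [25.6, 27.6]]
top base 679 [ 509.3 -268.5] 50.1 ell [[509.3, -268.6], [97.4, 98.5]]
top bar 138 ((472.0115661621094, 194.643310546875), (12.529040336608887, 69.07183074951172), 7.737059116363525)
top boxtop 3741 ((505.89691162109375, 199.68829345703125), (137.65843200683594, 183.19044494628906), 7.9944376945495605)
scene nose 141 [ 509.8 -269.2] 15.5 ell [[509.0, -268.2], [26.2, 29.1]]
scene base 852 [ 509.  -268.4] 50.7 ell [[508.0, -267.6], [93.3, 95.7]]
scene bar 122 ((472.1465759277344, 193.6527557373047), (14.036444664001465, 71.77349090576172), 10.041873931884766)
scene boxtop 3538 ((505.0151062011719, 197.31370544433594), (141.332275390625, 192.86209106445312), 7.938493251800537)
```

```bash
cat >> h.py <<'E'
def go(x,y,z,jaw=None):
    """shift in tool axes + spin (deg) to reach TCP world x,y,z, jaw axis angle (deg, mod 180)"""
    from bench import arm
    from scipy.spatial.transform import Rotation as Ro
    s=arm.read_state();R=Ro.from_quat(s['ee_rot']).as_matrix()
    sh=R.T@(np.array([x,y,z])-s['position']);cur=np.degrees(np.arctan2(R[1,1],R[0,1]))
    sp=0 if jaw is None else -((jaw-cur+90)%180-90)
    print("t %.2f pos %s jaw %.1f tilt %.2f | shift %s spin %.1f"%(s['clock'],s['position'].round(1),cur,np.degrees(np.arccos(-R[2,2])),sh.round(1),sp),'alt',round(sp-180*np.sign(sp),1),'j6 %.2f'%s['joints'][5],'F',s['contact_force'].round(1),'w %.1f'%s['gripper_width'])
E
python3 -c "
from h import *
go(472,194.3,300,8)"
```

```text
t 0.15 pos [281.2 558.  403.9] jaw -116.8 tilt 0.09 | shift [334.1 238.7 104.3] spin 55.2 alt -124.8 j6 -0.26 F [-0.6 -0.   1.2] w 85.2
```

```bash
python3 -m jog '[[[40,28,0,10],[80,57,10,20],[125,90,30,30],[170,122,50,40],[215,154,60,50]]]' 50; python3 -c "
from h import *
go(472,194.3,300,8)"
```

```text
clock: 0.78
position: [404.0, 321.7, 343.0]
ee_rot: [0.782, -0.623, 0.0, 0.002]
contact_force: [1.1, 0.6, -0.9]
gripper_width: 49.8
t 0.78 pos [404.  321.7 343. ] jaw -167.1 tilt 0.20 | shift [139.3 -37.8  43.2] spin 4.9 alt -175.1 j6 -0.76 F [ 1.1  0.6 -0.9] w 49.8
```

```bash
python3 -m jog '[[[40,-11,13,2],[80,-22,26,4],[120,-32,38,5],[139,-38,43,5],[139,-38,43,5]]]'; python3 -c "
from h import *
go(472,194.3,227,8)
im,d,p=shot('wrist',1)
P=cloud(p,d);Z=P[...,2]
m=((Z>66)&(Z<80)&(np.hypot(P[...,0]-472,P[...,1]-194)<60)).astype(np.uint8)
print(m.sum(),P[m>0].mean(0))
cs=max(cv2.findContours(m,0,2)[0],key=cv2.contourArea)
pts=np.array([ray(p,q[0],73)[:2] for q in cs]).astype(np.float32)
print(cv2.minAreaRect(pts))"
```

```text
clock: 1.4
position: [472.4, 193.4, 299.5]
ee_rot: [0.753, -0.657, 0.0, 0.003]
contact_force: [-0.1, 0.1, 1.3]
gripper_width: 50.2
t 1.40 pos [472.4 193.4 299.5] jaw -172.2 tilt 0.30 | shift [-1.2 -0.  72.5] spin -0.2 alt 179.8 j6 -0.57 F [-0.1  0.1  1.3] w 50.2
1512 [471.64941838 194.29510684  71.89204042]
((471.4288024902344, 195.68777465820312), (11.778903007507324, 69.95875549316406), 8.08906078338623)
```

View pics/wrist1.png

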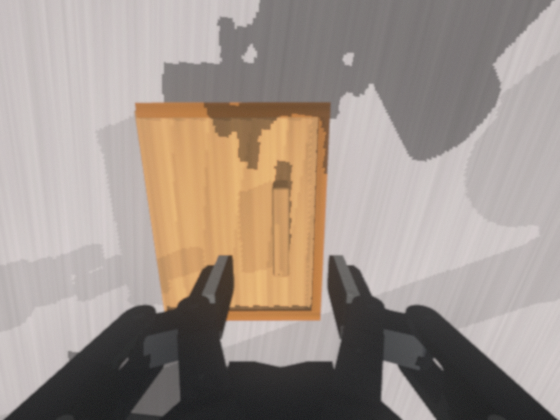

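The bar at (281,230) sits midway between the fingers, and its position agrees with the top view to within 1 mm. Descending.

```bash
python3 -m jog '[[[-0.5,0,25,0],[-1,0,50,0],[-1,0,66,0],[-1,0,72,0],[-1,0,72,0]]]'; python3 -m jog '[[[0,0,0,0],[0,0,0,0],[0,0,0,0],[0,0,0,0],[0,0,0,0]]]' 6; python3 -c "
from h import *
go(472,194.3,227,8)"
```

```text
clock: 2.08
position: [471.9, 195.6, 228.1]
ee_rot: [0.754, -0.657, 0.0, 0.002]
contact_force: [-0.3, -0.0, -0.0]
gripper_width: 49.7
clock: 2.7
position: [472.1, 195.8, 229.0]
ee_rot: [0.754, -0.657, 0.0, 0.001]
contact_force: [-1.2, 1.1, 6.9]
gripper_width: 10.4
t 2.70 pos [472.1 195.8 229. ] jaw -172.1 tilt 0.15 | shift [1.5 0.3 2. ] spin -0.1 alt 179.9 j6 -0.57 F [-1.2  1.1  6.9] w 10.4
```

```bash
python3 -m jog '[[[0,-8,0,0],[0,-24,0,0],[0,-42,0,0],[0,-58,0,0],[0,-62,0,0]]]'; python3 -m jog '[[[0,-10,0,0],[0,-25,0,0],[0,-40,0,0],[0,-50,0,0],[0,-52,0,0]]]'; python3 -c "
from h import *
go(472,194.3,227,8)"
```

```text
clock: 3.32
position: [534.4, 204.5, 229.0]
ee_rot: [0.754, -0.657, 0.001, 0.001]
contact_force: [-1.9, 1.7, 4.6]
gripper_width: 10.3
clock: 3.95
position: [586.3, 211.7, 229.0]
ee_rot: [0.754, -0.657, 0.001, 0.001]
contact_force: [-2.1, 0.9, 4.4]
gripper_width: 10.1
t 3.95 pos [586.3 211.7 229. ] jaw -172.1 tilt 0.13 | shift [  1.5 115.6   2.1] spin -0.1 alt 179.9 j6 -0.47 F [-2.1  0.9  4.4] w 10.1
```

```bash
python3 -m jog '[[[0,-1,0,0],[0,-2,0,0],[0,-3,0,0],[0,-4,0,0],[0,-5,0,0]]]'; python3 -m jog '[[[0,-1,0,0],[0,-2,0,0],[0,-2.5,0,0],[0,-3,0,0],[0,-3,0,0]]]'
```

```text
clock: 4.58
position: [590.9, 212.4, 229.0]
ee_rot: [0.754, -0.657, 0.0, 0.002]
contact_force: [-5.9, 0.5, 6.6]
gripper_width: 10.7
clock: 5.2
position: [592.0, 212.7, 229.0]
ee_rot: [0.754, -0.657, -0.001, 0.004]
contact_force: [-10.4, 2.0, 8.9]
gripper_width: 10.6
```

```bash
python3 -m jog '[[[0,0,0,0],[0,0,0,0],[0,0,-15,0],[0,0,-50,0],[0,0,-90,0]]]' 50; python3 -c "
from h import *
go(470,195,330,8)"
```

```text
clock: 5.82
position: [592.9, 212.9, 320.3]
ee_rot: [0.754, -0.657, -0.001, 0.004]
contact_force: [0.1, -0.1, -0.3]
gripper_width: 50.0
t 5.83 pos [592.9 212.9 320.3] jaw -172.1 tilt 0.51 | shift [  1.  124.3  -8.7] spin -0.1 alt 179.9 j6 -0.46 F [ 0.1 -0.1 -0.3] w 50.0
```

```bash
python3 -m jog '[[[0,30,-20,0],[0,70,-40,0],[0,100,-50,0],[0,110,-50,0],[0,110,-50,0]]]'; python3 -c "
from h import *
go(470,195,330,8)
shot('wrist',2);shot('top',2)
im,d,p=load('top',2)
cv2.imwrite('pics/c5.png',cv2.resize(im[150:290,110:250],None,fx=4,fy=4,interpolation=cv2.INTER_CUBIC))"
```

```text
clock: 6.45
position: [484.3, 198.1, 371.8]
ee_rot: [0.754, -0.657, -0.001, 0.004]
contact_force: [0.9, 0.2, -0.1]
gripper_width: 50.2
t 6.45 pos [484.3 198.1 371.8] jaw -172.1 tilt 0.43 | shift [ 0.9 14.3 41.9] spin -0.1 alt 179.9 j6 -0.56 F [ 0.9  0.2 -0.1] w 50.2
```

View pics/wrist2.png

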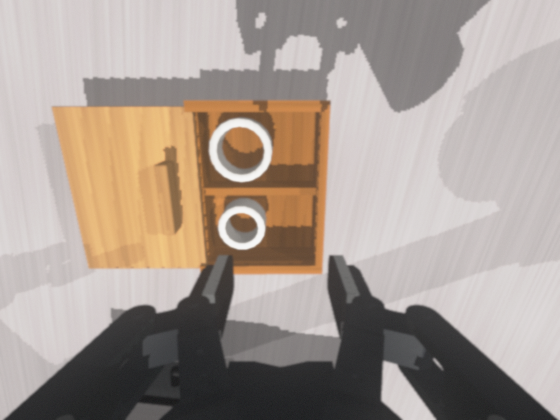

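View pics/c5.png

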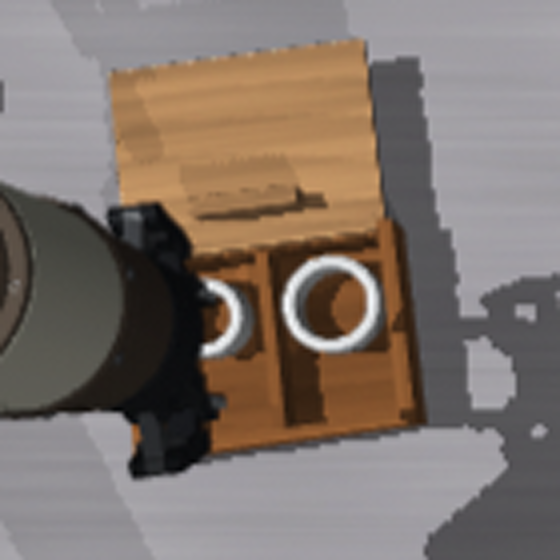

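The cover is open and both rings show as bright annuli. The wide one is at wrist (240,150), in the -y compartment (top crop (332,303)). The slim one is at wrist (242,223). Both lie near the +x end.

```bash
python3 - <<'E'
from h import *
for n,seed in (("wrist",[(240,150),(242,223)]),("top",[(193,226)])):
    im,d,p=load(n,2);P=cloud(p,d)
    hsv=cv2.cvtColor(im,cv2.COLOR_BGR2HSV)
    m=((hsv[...,1]<60)&(hsv[...,2]>150)&(P[...,2]>33)&(P[...,2]<43)).astype(np.uint8)
    for s in seed:
        mm=np.zeros_like(m);cv2.circle(mm,s,42 if n=="wrist" else 20,1,-1);mm&=m
        cs=max(cv2.findContours(mm,0,1)[0],key=cv2.contourArea)
        pts=np.array([ray(p,q[0],38)[:2] for q in cs]).astype(np.float32)
        print(n,s,mm.sum(),'z',np.median(P[mm>0][:,2]).round(1),cv2.fitEllipse(pts),cv2.minEnclosingCircle(pts))
E
```

```text
wrist (240, 150) 1398 z 36.9 ((527.78125, 162.37515258789062), (61.972900390625, 62.0969123840332), 7.620983600616455) ((527.7820434570312, 162.39581298828125), 31.58888816833496)
wrist (242, 223) 883 z 36.9 ((518.6055297851562, 244.85977172851562), (49.9099235534668, 50.8851318359375), 172.9132843017578) ((518.33740234375, 244.8524932861328), 26.06705093383789)
top (193, 226) 180 z 38.3 ((528.5244750976562, 160.87075805664062), (59.685890197753906, 60.71669387817383), 120.04074096679688) ((528.5057983398438, 160.80120849609375), 31.20269775390625)
```

```bash
python3 -c "
from h import *
go(500.3,157.9,250,8)"
```

```text
t 6.55 pos [485.  198.3 371. ] jaw -172.1 tilt 0.51 | shift [ 41.6 -10.6 121.1] spin -0.1 alt 179.9 j6 -0.56 F [ 0.1  0.5 -0.6] w 50.5
```

```bash
python3 -m jog '[[[10,-3,20,0],[25,-7,55,0],[38,-10,95,0],[42,-10.6,120,0],[42,-10.6,121,0]]]' 30; python3 -c "
from h import *
go(500.3,157.9,187,8)
shot('wrist',3)"
```

```text
clock: 7.18
position: [500.7, 157.0, 247.5]
ee_rot: [0.753, -0.657, -0.002, 0.007]
contact_force: [-1.1, -0.3, 0.5]
gripper_width: 30.3
t 7.17 pos [500.7 157.  247.5] jaw -172.2 tilt 0.85 | shift [-1.4 -0.5 60.4] spin -0.2 alt 179.8 j6 -0.48 F [-1.1 -0.3  0.5] w 30.3
```

View pics/wrist3.png

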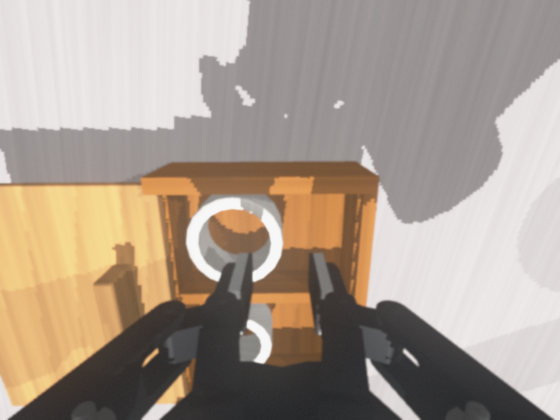

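```bash
python3 - <<'E'
from h import *
im,d,p=load("wrist",3);P=cloud(p,d)
hsv=cv2.cvtColor(im,cv2.COLOR_BGR2HSV)
m=((hsv[...,1]<60)&(hsv[...,2]>170)&(P[...,2]>33)&(P[...,2]<43)&(np.hypot(P[...,0]-528,P[...,1]-162)<38)).astype(np.uint8)
m[245:,215:255]=0
k=max(cv2.findContours(m,0,1)[0],key=cv2.contourArea)[:,0]
pts=np.array([ray(p,q,38)[:2] for q in k]);r=np.hypot(*(pts-[528,162]).T)
o=pts[r>27].astype(np.float32);print(len(o))
A=np.c_[2*o,np.ones(len(o))];s=np.linalg.lstsq(A,(o**2).sum(1),rcond=None)[0]
print(s[:2],np.sqrt(s[2]+s[0]**2+s[1]**2),m.sum())
print(proj(p,[500.3,157.9,38]))
E
```

```text
232
[528.01118424 161.40874985] 30.95834172015771 2512
[277.37605974 242.24024955]
```

```bash
python3 -m jog '[[[-0.5,-0.5,15,0],[-1,-0.5,32,0],[-1,-0.5,48,0],[-1,-0.5,58,0],[-1,-0.5,60,0]]]'; python3 -c "
from h import *
go(500.3,157.5,187,8)"
```

```text
clock: 7.85
position: [501.0, 158.4, 188.6]
ee_rot: [0.754, -0.657, -0.001, 0.006]
contact_force: [0.6, -0.5, -0.9]
gripper_width: 30.2
t 7.85 pos [501.  158.4 188.6] jaw -172.2 tilt 0.68 | shift [0.7 0.8 1.6] spin -0.2 alt 179.8 j6 -0.48 F [ 0.6 -0.5 -0.9] w 30.2
```

```bash
python3 -m jog '[[[0.5,0.5,1,0],[0.5,0.5,1,0],[0.5,0.5,1,0],[0.5,0.5,1,0],[0.5,0.5,1,0]]]' 2; python3 -m jog '[[[0,0,-3,0],[0,0,-8,0],[0,0,-15,0],[0,0,-25,0],[0,0,-35,0]]]'; python3 -c "
from h import *
go(430,-60,300,8)
shot('wrist',4)"
```

```text
clock: 8.48
position: [500.8, 158.0, 188.0]
ee_rot: [0.754, -0.657, -0.001, 0.005]
contact_force: [-1.0, 1.8, 4.3]
gripper_width: 7.6
clock: 9.1
position: [501.1, 158.2, 223.9]
ee_rot: [0.754, -0.657, -0.001, 0.005]
contact_force: [-0.1, -0.5, -0.9]
gripper_width: 7.4
t 9.10 pos [501.1 158.2 223.9] jaw -172.1 tilt 0.59 | shift [206.8 101.  -74.2] spin -0.1 alt 179.9 j6 -0.48 F [-0.1 -0.5 -0.9] w 7.4
```

View pics/wrist4.png

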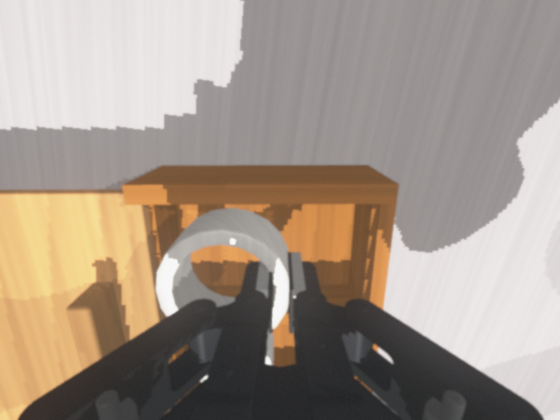

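Ring is held at (235,290) and is clear of the floor. Next: lift it over the wall, then move to a free spot on the table.

```bash
python3 -m jog '[[[0,0,-15,0],[5,0,-35,0],[20,8,-55,0],[50,22,-65,0],[90,40,-70,0]]]';python3 -c "
from h import *
go(432,-64,250,8)"
```

```text
clock: 9.78
position: [474.6, 63.8, 296.9]
ee_rot: [0.755, -0.656, 0.0, 0.003]
contact_force: [-0.2, -0.5, -1.4]
gripper_width: 7.4
t 9.78 pos [474.6  63.8 296.9] jaw -172.0 tilt 0.32 | shift [120.5  59.7  47.6] spin -0.0 alt 180.0 j6 -0.34 F [-0.2 -0.5 -1.4] w 7.4
```

```bash
python3 -m jog '[[[35,17,10,0],[75,37,25,0],[110,54,40,0],[120,60,47,0],[120,60,48,0]]]';python3 -c "
from h import *
go(432,-64,190,8)"
```

```text
clock: 10.4
position: [431.7, -63.8, 249.6]
ee_rot: [0.754, -0.657, 0.0, 0.003]
contact_force: [-1.4, -0.6, -1.6]
gripper_width: 7.4
t 10.40 pos [431.7 -63.8 249.6] jaw -172.1 tilt 0.32 | shift [ 0.  -0.6 59.6] spin -0.1 alt 179.9 j6 -0.10 F [-1.4 -0.6 -1.6] w 7.4
```

```bash
python3 -m jog '[[[0,0,15,0],[0,0,32,0],[0,0,48,0],[0,0,58,0],[0,0,60,0]]]';python3 -m jog '[[[0,0,2,0],[0,0,3.5,0],[0,0,5,0],[0,0,6,0],[0,0,7,0]]]'
```

```text
clock: 11.02
position: [432.0, -63.4, 189.4]
ee_rot: [0.755, -0.656, 0.0, 0.003]
contact_force: [0.2, 0.3, -0.7]
gripper_width: 7.1
clock: 11.65
position: [431.9, -63.5, 182.4]
ee_rot: [0.755, -0.656, 0.0, 0.003]
contact_force: [0.3, 0.5, -1.5]
gripper_width: 7.3
```

```bash
python3 -m jog '[[[0,0,0.5,0],[0,0,1,0],[0,0,1.5,0],[0,0,2,0],[0,0,2,0]]]'; python3 -m jog '[[[0,0,0,0],[0,0,0,0],[0,0,0,0],[0,0,-20,0],[0,0,-60,0]]]' 30; python3 -m jog '[[[0,0,-40,0],[0,0,-80,0],[0,0,-80,0],[0,0,-80,0],[0,0,-80,0]]]' 85;python3 -c "
from h import *
go(432,-64,190,8)
shot('wrist',5)"
```

```text
clock: 12.28
position: [431.8, -63.5, 181.9]
ee_rot: [0.755, -0.656, 0.0, 0.003]
contact_force: [-4.9, 2.0, 16.3]
gripper_width: 7.8
clock: 12.9
position: [431.6, -63.3, 241.2]
ee_rot: [0.755, -0.656, -0.001, 0.005]
contact_force: [1.3, -0.4, 0.4]
gripper_width: 30.1
clock: 13.52
position: [431.9, -62.9, 319.9]
ee_rot: [0.755, -0.656, -0.002, 0.006]
contact_force: [0.0, 0.8, -0.2]
gripper_width: 85.3
t 13.53 pos [431.9 -62.9 319.9] jaw -172.0 tilt 0.74 | shift [  0.5  -1.6 129.8] spin -0.0 alt 180.0 j6 -0.09 F [ 0.   0.8 -0.2] w 85.3
```

View pics/wrist5.png

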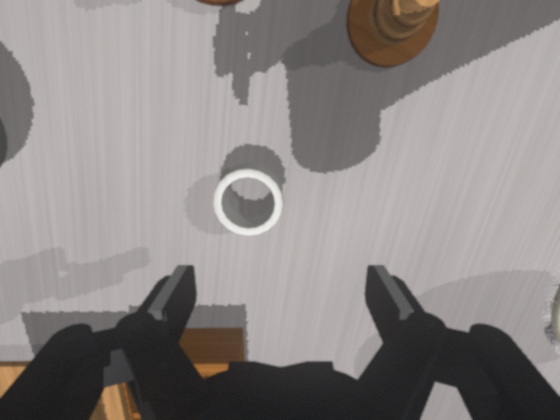

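```bash
python3 - <<'E'
from h import *
im,d,p=load("wrist",5);P=cloud(p,d)
hsv=cv2.cvtColor(im,cv2.COLOR_BGR2HSV)
m=((hsv[...,1]<40)&(hsv[...,2]>200)&(P[...,2]>25)&(P[...,2]<40)).astype(np.uint8)
mm=np.zeros_like(m);cv2.circle(mm,(248,202),42,1,-1);m&=mm
k=max(cv2.findContours(m,0,1)[0],key=cv2.contourArea)
pts=np.array([ray(p,q[0],32)[:2] for q in k]).astype(np.float32)
print(m.sum(),np.median(P[m>0][:,2]),cv2.fitEllipse(pts),cv2.minEnclosingCircle(pts))
c=cv2.minEnclosingCircle(pts)[0]
go(c[0],c[1],180,8)
E
```

```text
1302 31.11021854050242 ((458.00836181640625, -59.68386459350586), (60.62696838378906, 60.739402770996094), 41.8209114074707) ((457.9471130371094, -59.47242736816406), 31.007457733154297)
t 13.57 pos [432.  -62.9 319.9] jaw -172.0 tilt 0.74 | shift [ -0.4 -27.9 139.6] spin -0.0 alt 180.0 j6 -0.09 F [-0.9 -0.3  0.7] w 85.0
```

```bash
python3 -m jog '[[[0,-14,30,0],[0,-27,65,0],[0,-28,90,0],[0,-28,105,0],[0,-28,105,0]]]'; python3 -c "
from h import *
go(458,-59.6,175,8)"
```

```text
clock: 14.2
position: [458.0, -59.8, 212.8]
ee_rot: [0.755, -0.656, -0.004, 0.008]
contact_force: [0.9, -0.3, 0.6]
gripper_width: 84.9
t 14.20 pos [458.  -59.8 212.8] jaw -172.0 tilt 1.01 | shift [-0.4 -0.7 37.8] spin -0.0 alt 180.0 j6 -0.09 F [ 0.9 -0.3  0.6] w 84.9
```

```bash
python3 -m jog '[[[0,-0.5,12,0],[0,-0.5,25,0],[0,-0.5,34,0],[0,-0.5,38,0],[0,-0.5,38,0]]]'; python3 -m jog '[[[0,0,0,0],[0,0,0,0],[0,0,0,0],[0,0,0,0],[0,0,0,0]]]' 55; python3 -c "
from h import *
go(458,-59.6,175,8)
shot('wrist',6)"
```

```text
clock: 14.82
position: [457.9, -60.0, 174.6]
ee_rot: [0.755, -0.656, -0.004, 0.008]
contact_force: [0.5, 0.2, 0.0]
gripper_width: 85.1
clock: 15.45
position: [458.2, -59.9, 175.4]
ee_rot: [0.755, -0.656, -0.003, 0.008]
contact_force: [-1.7, 0.6, 5.7]
gripper_width: 61.4
t 15.45 pos [458.2 -59.9 175.4] jaw -172.0 tilt 0.95 | shift [-0.4  0.1  0.4] spin 0.0 alt -180.0 j6 -0.09 F [-1.7  0.6  5.7] w 61.4
```

View pics/wrist6.png

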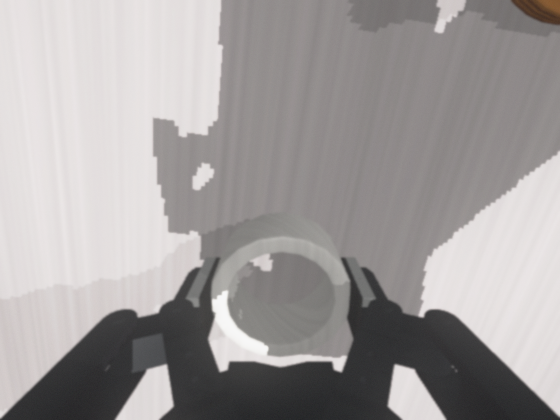

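```bash
python3 -m jog '[[[0,0,-10,0],[0,0,-35,0],[0,0,-70,0],[0,0,-105,0],[0,0,-115,0]]]'; python3 -c "
from h import *
go(509,-268.4,292,8)
shot('wrist',7)"
```

```text
clock: 16.12
position: [460.1, -59.0, 292.7]
ee_rot: [0.755, -0.656, -0.002, 0.006]
contact_force: [0.0, -0.4, -1.5]
gripper_width: 61.7
t 16.12 pos [460.1 -59.  292.7] jaw -172.0 tilt 0.68 | shift [214.1 -19.2   1.5] spin 0.0 alt -180.0 j6 -0.09 F [ 0.  -0.4 -1.5] w 61.7
```

View pics/wrist7.png

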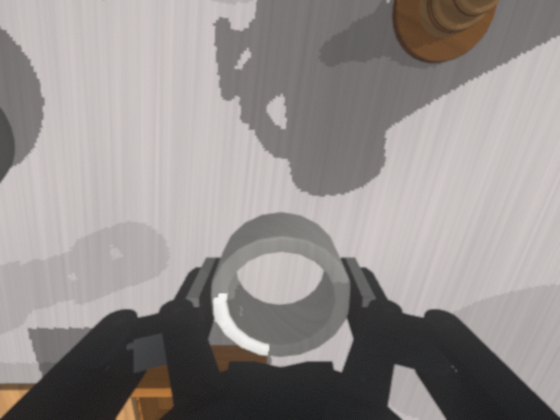

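```bash
python3 - <<'E'
from h import *
im,d,p=load("wrist",7);P=cloud(p,d)
z=292.7-175.4+32
print("zplane",z,P[240:246,275:290,2].mean())
for uv in ((213,295),(350,295),(282,236),(282,356)):print(uv,ray(p,uv,z).round(1))
m=(P[...,2]>z-8)&(P[...,2]<z+6); m[:225]=0
g=(m*255).astype(np.uint8); cv2.imwrite("pics/c6.png",np.hstack([cv2.resize(im[210:380,180:390],None,fx=1.8,fy=1.8),cv2.cvtColor(cv2.resize(g[210:380,180:390],None,fx=1.8,fy=1.8),8)]))
E
```

```text
zplane 149.29999999999998 149.7216002582923
(213, 295) [488.9 -59.2 149.3]
(350, 295) [429.3 -67.1 149.3]
(282, 236) [463.  -91.1 149.3]
(282, 356) [454.2 -29.7 149.3]
```

View pics/c6.png

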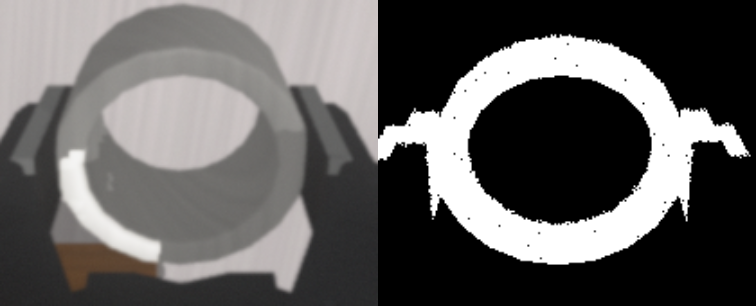

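```bash
cat >> h.py <<'E'
def bore(n,k,z):
    im,d,p=load(n,k);P=cloud(p,d)
    m=((P[...,2]>z-7)&(P[...,2]<z+6)).astype(np.uint8);m[:225]=0
    m=cv2.morphologyEx(m,cv2.MORPH_CLOSE,np.ones((3,3)))
    cs,h=cv2.findContours(m,cv2.RETR_CCOMP,1)
    k=max([c for c,hh in zip(cs,h[0]) if hh[3]>=0],key=cv2.contourArea)
    pts=np.array([ray(p,q[0],z)[:2] for q in k]).astype(np.float32)
    return cv2.fitEllipse(pts),cv2.minEnclosingCircle(pts)
E
python3 -c "
from h import *
print(bore('wrist',7,149.3))"
```

```text
(((459.5025329589844, -63.023014068603516), (42.77741622924805, 45.03059768676758), 99.03030395507812), ((459.5867004394531, -63.31566619873047), 22.78639793395996))
```

```bash
python3 -c "
from h import *
from bench import arm
from scipy.spatial.transform import Rotation as Ro
print(Ro.from_quat(arm.read_state()['ee_rot']).as_matrix()[:,2]*143)
go(509.6,-264.4,293,8)"; python3 -m jog '[[[30,-2,0,0],[75,-6,0,0],[120,-11,0,0],[165,-15,0,0],[195,-18,0,0]]]'; python3 -c "
from h import *
go(509.6,-264.4,293,8)"
```

```text
[  -1.50547136   -0.89827855 -142.98925362]
t 16.18 pos [460.1 -59.1 292.7] jaw -172.0 tilt 0.70 | shift [210.2 -20.3   0.4] spin 0.0 alt -180.0 j6 -0.09 F [ 0.6 -0.6 -0.3] w 60.8
clock: 16.8
position: [504.8, -251.4, 291.4]
ee_rot: [0.754, -0.657, -0.003, 0.007]
contact_force: [0.1, 0.3, -0.5]
gripper_width: 61.5
t 16.80 pos [ 504.8 -251.4  291.4] jaw -172.1 tilt 0.85 | shift [13.6 -2.9 -1.6] spin -0.1 alt 179.9 j6 0.31 F [ 0.1  0.3 -0.5] w 61.5
```

```bash
python3 -m jog '[[[6,-1.5,-1,0],[11,-2.5,-1,0],[13.5,-3,-1.5,0],[13.5,-3,-1.5,0],[13.5,-3,-1.5,0]]]'; python3 -c "
from h import *
go(509.6,-264.4,293,8)
from bench import arm
z0=arm.read_state()['position'][2]
shot('wrist',8); shot('top',8);shot('scene',8)
z=z0-143.4
print(bore('wrist',8,z))
im,d,p=load('wrist',8);P=cloud(p,d)
m=((P[...,2]>88)&(P[...,2]<99)&(np.hypot(P[...,0]-509,P[...,1]+268)<30)).astype(np.uint8)
print(m.sum()); k=max(cv2.findContours(m,0,1)[0],key=cv2.contourArea)
pts=np.array([ray(p,q[0],94)[:2] for q in k]).astype(np.float32);print(cv2.minEnclosingCircle(pts),cv2.fitEllipse(pts))
a=load('top',8)[0][190:280,310:430];b=load('scene',8)[0][190:310,120:240]
cv2.imwrite('pics/c7.png',np.hstack([cv2.resize(a,(400,300)),cv2.resize(b,(300,300))]))"
```

```text
clock: 17.42
position: [509.7, -263.7, 293.0]
ee_rot: [0.755, -0.656, -0.003, 0.006]
contact_force: [-0.1, 1.0, -1.0]
gripper_width: 61.3
t 17.43 pos [ 509.7 -263.7  293. ] jaw -172.0 tilt 0.84 | shift [0.7 0.2 0.1] spin -0.0 alt 180.0 j6 0.33 F [-0.1  1.  -1. ] w 61.3
(((508.57305908203125, -267.4906005859375), (42.889259338378906, 45.146484375), 98.54640197753906), ((508.6745910644531, -268.0008239746094), 22.77145767211914))
190
((506.88555908203125, -259.09619140625), 10.009325981140137) ((506.71148681640625, -257.7966613769531), (5.344619274139404, 18.414323806762695), 98.73066711425781)
```

View pics/wrist8.png

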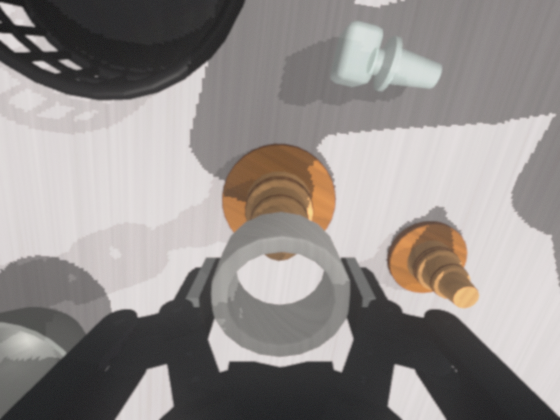

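View pics/c7.png

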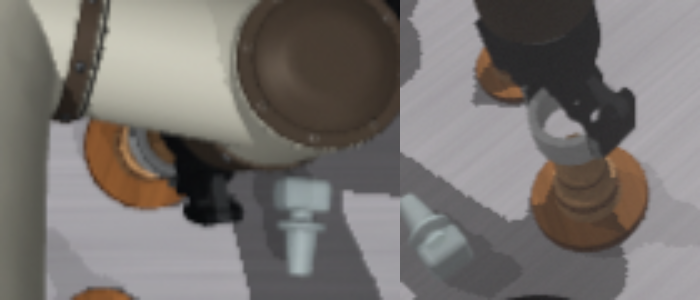

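```bash
python3 - <<'E'
from h import *
im,d,p=load("wrist",8);P=cloud(p,d);hsv=cv2.cvtColor(im,cv2.COLOR_BGR2HSV)
r0=np.hypot(P[...,0]-509,P[...,1]+268)
m=((P[...,2]>9)&(P[...,2]<19)&(r0<60)).astype(np.uint8)
k=max(cv2.findContours(m,0,1)[0],key=cv2.contourArea)[:,0]
pts=np.array([ray(p,q,14)[:2] for q in k])
c=np.array([509,-268.])
for _ in range(5):
    r=np.hypot(*(pts-c).T);o=pts[(r>46)&(r<54)]
    s=np.linalg.lstsq(np.c_[2*o,np.ones(len(o))],(o**2).sum(1),rcond=None)[0];c=s[:2]
print(len(o),c,np.sqrt(s[2]+c@c))
# nose visible circle: lower-edge; step 68 shoulder arcs
for zc,R in ((42,22.75),(68,16.75)):
    mm=((P[...,2]>zc-2.5)&(P[...,2]<zc+2.5)&(r0<35));print(zc,mm.sum(),P[mm].mean(0) if mm.any() else '')
E
```

```text
227 [ 508.20832745 -268.11495074] 49.12273744559581
42 672 [ 510.42284929 -281.80070362   41.31350759]
68 471 [ 510.49149862 -281.32624922   67.39541004]
```

```bash
python3 -c "
from h import *
go(509.4,-264.3,252,8)"; python3 -m jog '[[[0,0,8,0],[0.5,0.3,18,0],[0.7,0.3,28,0],[0.7,0.3,36,0],[0.7,0.5,41,0]]]'; python3 -c "
from h import *
go(509.4,-264.3,252,8)
shot('scene',9);shot('wrist',9)
b=load('scene',9)[0][190:310,120:240]
cv2.imwrite('pics/c8.png',np.hstack([cv2.resize(b,(420,420)),load('wrist',9)[0][:,140:420]]))"
```

```text
t 17.57 pos [ 509.7 -264.   293. ] jaw -172.1 tilt 0.83 | shift [ 0.1 -0.3 41. ] spin -0.1 alt 179.9 j6 0.33 F [ 0.5 -0.9 -1.6] w 61.2
clock: 18.2
position: [508.6, -265.0, 251.2]
ee_rot: [0.754, -0.656, -0.004, 0.007]
contact_force: [0.7, 0.2, -0.9]
gripper_width: 61.8
t 18.20 pos [ 508.6 -265.   251.2] jaw -172.1 tilt 0.89 | shift [-0.6 -0.8 -0.8] spin -0.1 alt 179.9 j6 0.33 F [ 0.7  0.2 -0.9] w 61.8
```

View pics/c8.png

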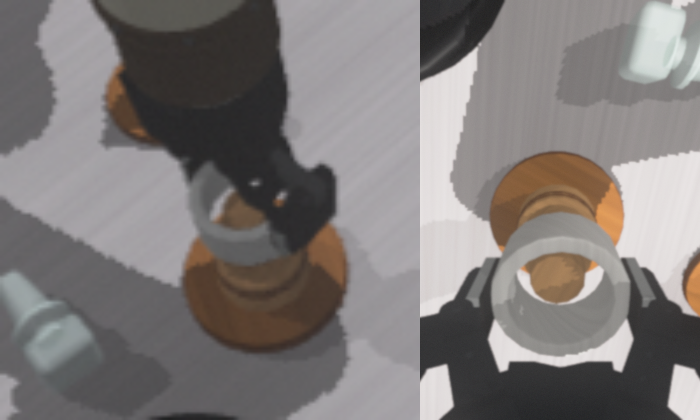

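The nose is inside the bore at wrist crop (555,278). I'll measure how well it is centred.

```bash
cat >> h.py <<'E'
def nose(n,k):
    im,d,p=load(n,k);P=cloud(p,d);hsv=cv2.cvtColor(im,cv2.COLOR_BGR2HSV)
    m=((P[...,2]>91)&(P[...,2]<97.5)&(np.hypot(P[...,0]-509,P[...,1]+268)<19)&(hsv[...,1]>60)).astype(np.uint8)
    m=cv2.morphologyEx(m,cv2.MORPH_OPEN,np.ones((3,3)))
    k=max(cv2.findContours(m,0,1)[0],key=cv2.contourArea)
    pts=np.array([ray(p,q[0],94)[:2] for q in k]).astype(np.float32)
    return m.sum(),cv2.minEnclosingCircle(pts),cv2.fitEllipse(pts)
E
python3 -c "
from h import *
print(nose('wrist',9))
z=251.2-143.4
im,d,p=load('wrist',9);P=cloud(p,d)
m=((P[...,2]>z-5)&(P[...,2]<z+5)).astype(np.uint8)
cs,h=cv2.findContours(cv2.morphologyEx(m,cv2.MORPH_CLOSE,np.ones((3,3))),cv2.RETR_CCOMP,1)
for c in cs:
    if cv2.contourArea(c)>1500:
        pts=np.array([ray(p,q[0],z)[:2] for q in c]).astype(np.float32);print(cv2.contourArea(c),cv2.fitEllipse(pts),cv2.minEnclosingCircle(pts))
"
```

```text
(np.uint64(2054), ((508.5941467285156, -268.57275390625), 13.476850509643555), ((508.5660400390625, -268.5855407714844), (25.550466537475586, 26.277801513671875), 174.59417724609375))
14531.0 ((506.93157958984375, -267.2607421875), (59.9949836730957, 76.13501739501953), 97.69110870361328) ((507.1268615722656, -268.30108642578125), 46.0131950378418)
7198.0 ((506.9586486816406, -267.8840026855469), (44.828922271728516, 45.90576171875), 95.0504150390625) ((506.9931945800781, -267.74359130859375), 23.326688766479492)
```

```bash
python3 -c "
from h import *
go(510.3,-265.7,238,8)"
```

```text
t 18.30 pos [ 508.6 -264.9  251.3] jaw -172.1 tilt 0.90 | shift [ 1.  -1.8 13.3] spin -0.1 alt 179.9 j6 0.33 F [ 0.9 -0.2 -1.3] w 61.7
```

```bash
python3 -m jog '[[[1,-1.8,0,0],[1,-1.8,3,0],[1,-1.8,6,0],[1,-1.8,9,0],[1,-1.8,11,0]]]'; python3 -c "
from h import *
go(510.3,-265.7,232,8)
shot('wrist',10)
z=arm_z=240-143.4
print(nose('wrist',10))
im,d,p=load('wrist',10)
cv2.imwrite('pics/c9.png',cv2.resize(im[210:370,180:380],None,fx=3,fy=3))"
```

```text
clock: 18.92
position: [510.2, -265.7, 240.0]
ee_rot: [0.754, -0.656, -0.004, 0.007]
contact_force: [0.0, -0.1, -1.8]
gripper_width: 61.3
t 18.93 pos [ 510.2 -265.7  240. ] jaw -172.1 tilt 0.92 | shift [-0.  -0.2  8. ] spin -0.1 alt 179.9 j6 0.33 F [ 0.  -0.1 -1.8] w 61.3
(np.uint64(2407), ((508.39373779296875, -268.5418701171875), 13.75869369506836), ((508.5550842285156, -268.6193542480469), (25.853717803955078, 26.896085739135742), 179.80685424804688))
```

View pics/c9.png

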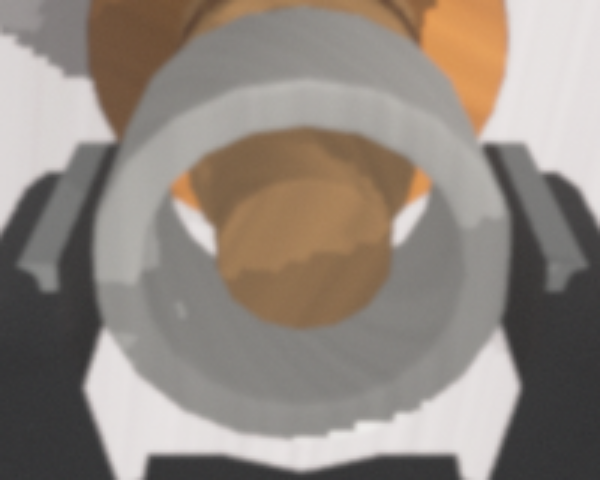

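```bash
python3 - <<'E'
from h import *
im,d,p=load('wrist',10);z=240-143.4
f=lambda u,v,z:ray(p,(180+u/3-.3,210+v/3-.3),z)[:2]
L,R,T,B=f(148,255,z),f(465,255,z),f(303,127,z),f(303,403,z)
print(L,R,T,B,'T-B mid',(T+B)/2,np.hypot(*(T-B)),'LR',(L+R)/2,np.hypot(*(L-R)))
L,R,T,B=f(217,252,94),f(392,252,94),f(303,178,94),f(303,328,94)
print('nose',(T+B)/2,np.hypot(*(T-B)),(L+R)/2,np.hypot(*(L-R)))
P=cloud(p,d);print(P[210+105//3:210+115//3,275:287,2].mean())
E
```

```text
[ 531.3468201  -266.85546838] [ 485.33017635 -272.77545744] [ 511.81811232 -290.31326055] [ 505.17216998 -243.06435842] T-B mid [ 508.49514115 -266.68880948] 47.71401577586623 LR [ 508.33849822 -269.81546291] 46.395880986840254
nose [ 508.61954564 -267.90425691] 26.210570866936543 [ 508.45365307 -268.51045302] 26.17268339728475
95.68673263244031
```

```bash
python3 -c "
from h import *
go(510.4,-266.8,226,8)"; python3 -m jog '[[[1,0,1,0],[1.2,0,4,0],[1.2,-0.2,7,0],[1.2,-0.2,10,0],[1,-0.2,12,0]]]'; python3 -c "
from h import *
go(510.4,-266.8,219,8)"
```

```text
t 18.98 pos [ 510.2 -265.7  239.8] jaw -172.1 tilt 0.94 | shift [ 1.1 -0.3 13.8] spin -0.1 alt 179.9 j6 0.33 F [-0.6  1.3 -1.2] w 61.8
clock: 19.6
position: [510.3, -266.7, 227.5]
ee_rot: [0.754, -0.656, -0.004, 0.007]
contact_force: [-0.4, 1.0, -1.0]
gripper_width: 61.6
t 19.60 pos [ 510.3 -266.7  227.5] jaw -172.1 tilt 0.95 | shift [ 0.1 -0.2  8.5] spin -0.1 alt 179.9 j6 0.33 F [-0.4  1.  -1. ] w 61.6
```

```bash
python3 -m jog '[[[0,-0.2,1.5,0],[0,-0.2,3,0],[0,-0.2,4.5,0],[0,-0.2,6,0],[0,-0.2,7,0]]]'; python3 -c "
from h import *
go(510.4,-266.8,219,8)"
```

```text
clock: 20.23
position: [510.4, -266.7, 220.4]
ee_rot: [0.754, -0.656, -0.004, 0.007]
contact_force: [-0.6, 0.1, -1.2]
gripper_width: 61.3
t 20.23 pos [ 510.4 -266.7  220.4] jaw -172.1 tilt 0.95 | shift [ 0.1 -0.   1.4] spin -0.1 alt 179.9 j6 0.33 F [-0.6  0.1 -1.2] w 61.3
```

```bash
python3 -m jog '[[[0,0,0.6,0],[0,0,1.2,0],[0,0,1.8,0],[0,0,2.4,0],[0,0,2.8,0]]]'; python3 -m jog '[[[0,0,0,0],[0,0,0.2,0],[0,0,0.4,0],[0,0,0.6,0],[0,0,0.8,0]]]'; python3 -c "
from h import *
go(510.4,-266.8,219,8)"
```

```text
clock: 20.85
position: [510.3, -266.7, 217.6]
ee_rot: [0.754, -0.656, -0.005, 0.007]
contact_force: [-1.0, 0.6, -0.7]
gripper_width: 61.4
clock: 21.48
position: [510.3, -266.7, 217.4]
ee_rot: [0.754, -0.656, -0.004, 0.007]
contact_force: [-3.3, 2.2, 6.3]
gripper_width: 61.3
t 21.48 pos [ 510.3 -266.7  217.4] jaw -172.1 tilt 0.95 | shift [ 0.1 -0.1 -1.6] spin -0.1 alt 179.9 j6 0.33 F [-3.3  2.2  6.3] w 61.3
```

Contact force appears at TCP z 217.4, the height predicted for the 42 mm shoulder. One small nudge, then a slow release.

```bash
python3 -m jog '[[[0,0,0.2,0],[0,0,0.4,0],[0,0,0.5,0],[0,0,0.5,0],[0,0,0.5,0]]]'; python3 -m jog '[[[0,0,0,0],[0,0,0,0],[0,0,0,0],[0,0,0,0],[0,0,0,0]]]' 72; python3 -m jog '[[[0,0,0,0],[0,0,0,0],[0,0,-5,0],[0,0,-10,0],[0,0,-20,0]]]' 84;  python3 -c "
from h import *
go(510.4,-266.8,350,8)
shot('wrist',11)
im=load('wrist',11)[0];cv2.imwrite('pics/c10.png',im[100:400])"
```

```text
clock: 22.1
position: [510.3, -266.6, 217.4]
ee_rot: [0.754, -0.656, -0.004, 0.007]
contact_force: [-2.2, 2.2, 6.5]
gripper_width: 61.4
clock: 22.72
position: [510.3, -266.6, 217.3]
ee_rot: [0.754, -0.656, -0.004, 0.007]
contact_force: [-0.1, -1.1, 0.1]
gripper_width: 72.1
clock: 23.35
position: [510.6, -266.5, 237.7]
ee_rot: [0.754, -0.656, -0.005, 0.007]
contact_force: [0.8, -0.7, 1.0]
gripper_width: 83.9
t 23.35 pos [ 510.6 -266.5  237.7] jaw -172.0 tilt 0.98 | shift [   0.5    2.1 -112.3] spin -0.0 alt 180.0 j6 0.33 F [ 0.8 -0.7  1. ] w 83.9
```

View pics/c10.png

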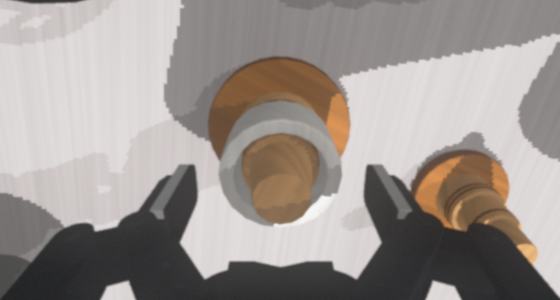

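Ring left on the cone at crop (280,165), clear of the fingers. I'll rise straight up, then check its height and level.

```bash
python3 -m jog '[[[0,0,-20,0],[0,0.5,-50,0],[0,1.5,-85,0],[0,2,-110,0],[0,2,-112,0]]]';  python3 -c "
from h import *
go(592,212.7,260,8)
shot('wrist',12)
im,d,p=load('wrist',12);P=cloud(p,d)
r=np.hypot(P[...,0]-508.6,P[...,1]+268.5)
m=(r>24.5)&(r<31)&(P[...,2]>60)&(P[...,2]<85)
Q=P[m];A=np.c_[Q[:,:2]-Q[:,:2].mean(0),np.ones(len(Q))];s=np.linalg.lstsq(A,Q[:,2],rcond=None)[0];print(len(Q),Q.mean(0),'z',s[2],'tilt deg',np.degrees(s[:2]))
cv2.imwrite('pics/c11.png',im)"
```

```text
clock: 24.02
position: [510.9, -266.4, 354.1]
ee_rot: [0.755, -0.656, -0.001, 0.005]
contact_force: [-0.4, 0.3, -0.1]
gripper_width: 83.7
t 24.02 pos [ 510.9 -266.4  354.1] jaw -172.0 tilt 0.62 | shift [-463.8 -147.7   90. ] spin -0.0 alt 180.0 j6 0.33 F [-0.4  0.3 -0.1] w 83.7
1642 [ 508.4241107  -268.37970269   71.62387512] z 71.62387511662925 tilt deg [ 0.03444249 -0.15878769]
```

View pics/c11.png

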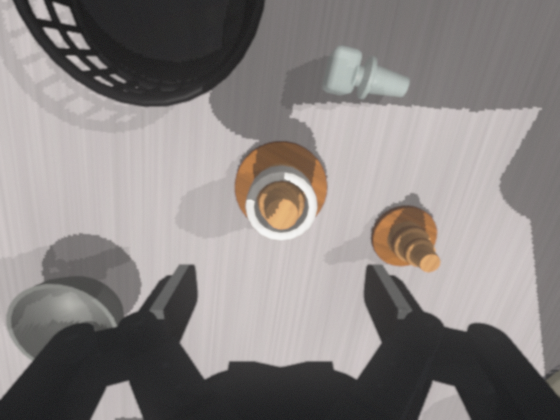

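The ring is level (tilt under 0.2°) and its top is near 72 mm against 74 expected, so it is on the middle shoulder. Next, back to the cover.

```bash
python3 -m jog '[[[-40,-13,0,0],[-95,-30,0,0],[-150,-48,0,0],[-205,-66,0,0],[-260,-84,10,0]]]' 50;python3 -c "
from h import *
go(592,212.7,300,8)"
```

```text
clock: 24.7
position: [557.5, 4.6, 339.8]
ee_rot: [0.755, -0.656, -0.002, 0.006]
contact_force: [1.5, -0.9, -0.6]
gripper_width: 49.9
t 24.70 pos [557.5   4.6 339.8] jaw -172.0 tilt 0.72 | shift [-201.4  -63.5   38.1] spin -0.0 alt 180.0 j6 -0.16 F [ 1.5 -0.9 -0.6] w 49.9
```

```bash
python3 -m jog '[[[-50,-16,10,0],[-105,-33,20,0],[-160,-50,30,0],[-195,-62,37,0],[-201,-63.5,38,0]]]';python3 -c "
from h import *
go(592,212.7,230,8)
im,d,p=shot('wrist',13);P=cloud(p,d)
m=((P[...,2]>66)&(P[...,2]<80)&(np.hypot(P[...,0]-592,P[...,1]-213)<50)).astype(np.uint8)
k=max(cv2.findContours(m,0,2)[0],key=cv2.contourArea)
pts=np.array([ray(p,q[0],73)[:2] for q in k]).astype(np.float32);print(cv2.minAreaRect(pts))"
```

```text
clock: 25.32
position: [591.8, 214.4, 297.4]
ee_rot: [0.755, -0.655, -0.003, 0.008]
contact_force: [0.9, -0.3, -0.1]
gripper_width: 49.6
t 25.32 pos [591.8 214.4 297.4] jaw -171.9 tilt 0.95 | shift [ 1.3 -1.  67.4] spin 0.1 alt -179.9 j6 -0.46 F [ 0.9 -0.3 -0.1] w 49.6
((590.8350219726562, 212.528564453125), (11.66004753112793, 69.33599853515625), 8.235940933227539)
```

View pics/wrist13.png

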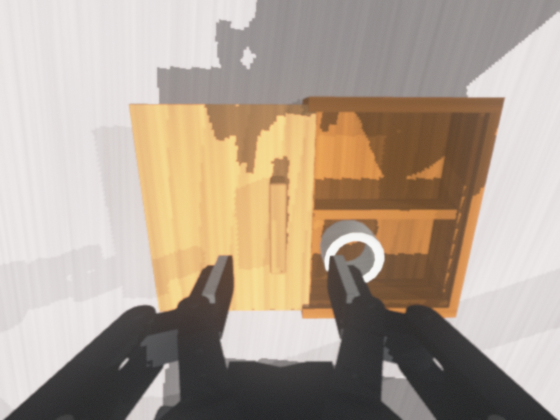

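The bar at (279,225) is between the fingers, and the slim ring lies flat in its compartment at (352,257).

```bash
python3 -m jog '[[[0.5,-0.5,20,0],[1,-1,42,0],[1,-1,58,0],[1,-1,66,0],[1,-1,67,0]]]'; python3 -m jog '[[[0,0,0,0],[0,0,0,0],[0,0,0,0],[0,0,0,0],[0,0,0,0]]]' 6; python3 -c "
from h import *
go(469.2,195.4,230,8)"
```

```text
clock: 26.0
position: [592.0, 212.0, 230.5]
ee_rot: [0.755, -0.656, -0.003, 0.008]
contact_force: [-0.5, -0.1, 0.1]
gripper_width: 50.1
clock: 26.62
position: [592.3, 212.2, 231.5]
ee_rot: [0.755, -0.656, -0.002, 0.007]
contact_force: [-0.9, -0.0, 5.2]
gripper_width: 10.4
t 26.62 pos [592.3 212.2 231.5] jaw -171.9 tilt 0.86 | shift [ -0.7 124.2   3.2] spin 0.1 alt -179.9 j6 -0.46 F [-0.9 -0.   5.2] w 10.4
```

```bash
python3 -m jog '[[[0,8,0.1,0],[0,24,0.3,0],[-0.3,42,0.6,0],[-0.3,58,0.8,0],[-0.3,64,0.9,0]]]'; python3 -m jog '[[[0,10,0.1,0],[0,25,0.4,0],[-0.2,40,0.6,0],[-0.2,50,0.7,0],[-0.2,54,0.7,0]]]'; python3 -c "
from h import *
go(469.2,195.4,231,8)"
```

```text
clock: 27.25
position: [528.2, 203.2, 231.5]
ee_rot: [0.755, -0.655, -0.002, 0.007]
contact_force: [3.6, -1.1, 0.8]
gripper_width: 10.6
clock: 27.88
position: [473.8, 195.7, 231.5]
ee_rot: [0.755, -0.655, -0.002, 0.007]
contact_force: [2.4, -0.9, -0.0]
gripper_width: 10.1
t 27.88 pos [473.8 195.7 231.5] jaw -171.9 tilt 0.89 | shift [-0.3  4.6  0.5] spin 0.1 alt -179.9 j6 -0.56 F [ 2.4 -0.9 -0. ] w 10.1
```

```bash
python3 -m jog '[[[0,1,0,0],[0,2,0,0],[0,3,0,0],[0,4,0,0],[0,5,0,0]]]'; python3 -m jog '[[[0,0.5,0,0],[0,1,0,0],[0,1.5,0,0],[0,2,0,0],[0,2,0,0]]]'
```

```text
clock: 28.5
position: [469.6, 195.1, 231.5]
ee_rot: [0.755, -0.655, -0.002, 0.006]
contact_force: [8.5, -3.0, -4.7]
gripper_width: 10.3
clock: 29.12
position: [469.0, 194.9, 231.5]
ee_rot: [0.756, -0.655, -0.001, 0.005]
contact_force: [10.3, -3.5, -5.4]
gripper_width: 10.4
```

```bash
python3 -m jog '[[[0,0.5,0,0],[0,1,0,0],[0,1.5,0,0],[0,2,0,0],[0,2.5,0,0]]]'; python3 -m jog '[[[0,0,0,0],[0,0,0,0],[0,0,-15,0],[0,0,-50,0],[0,0,-90,0]]]' 50;  python3 -m jog '[[[20,50,-40,0],[40,100,-60,0],[40,100,-60,0],[40,100,-60,0],[40,100,-60,0]]]'; python3 - <<'E'
from h import *
go(469,195,300,8)
for n in("top","scene"):shot(n,14)
im,d,p=shot("wrist",14)
for n in ("top","scene","wrist"):
    im,d,p=load(n,14);P=cloud(p,d)
    m=((P[...,2]>66)&(P[...,2]<80)&(np.hypot(P[...,0]-470,P[...,1]-195)<50)).astype(np.uint8)
    cs=cv2.findContours(m,0,2)[0]
    if cs:
        k=max(cs,key=cv2.contourArea)
        print(n,m.sum(),cv2.minAreaRect(np.array([ray(p,q[0],73)[:2] for q in k]).astype(np.float32)))
E
```

```text
clock: 29.75
position: [468.2, 194.7, 231.5]
ee_rot: [0.756, -0.655, 0.0, 0.003]
contact_force: [13.5, -5.1, -7.6]
gripper_width: 10.3
clock: 30.38
position: [467.6, 195.1, 321.7]
ee_rot: [0.756, -0.655, -0.0, 0.004]
contact_force: [0.6, 0.5, 1.0]
gripper_width: 50.3
clock: 31.0
position: [375.2, 142.2, 381.9]
ee_rot: [0.756, -0.655, -0.0, 0.005]
contact_force: [-0.4, 0.1, 0.3]
gripper_width: 49.8
t 31.00 pos [375.2 142.2 381.9] jaw -171.8 tilt 0.61 | shift [ -39.4 -101.1   80.8] spin 0.2 alt -179.8 j6 -0.63 F [-0.4  0.1  0.3] w 49.8
top 137 ((468.4032897949219, 194.40342712402344), (12.146306991577148, 69.10067749023438), 8.119325637817383)
scene 128 ((469.6614990234375, 191.91403198242188), (14.84322738647461, 74.32353210449219), 8.607864379882812)
wrist 836 ((466.0869140625, 194.9583740234375), (13.545432090759277, 68.99898529052734), 7.760887145996094)
```

View pics/top14.png

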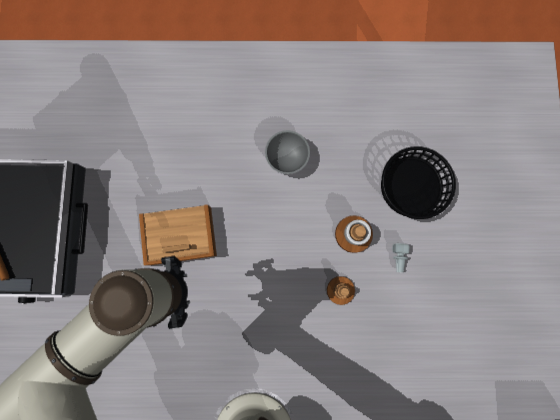

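View pics/scene14.png

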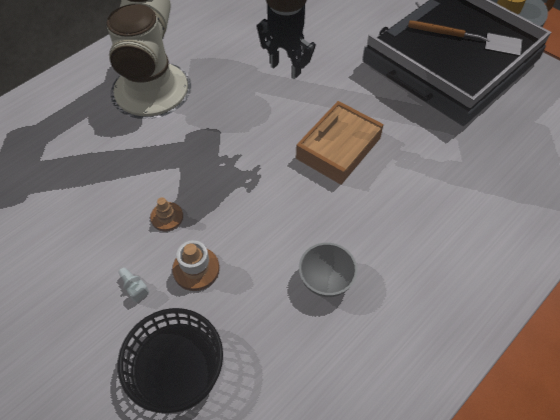

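View pics/wrist14.png

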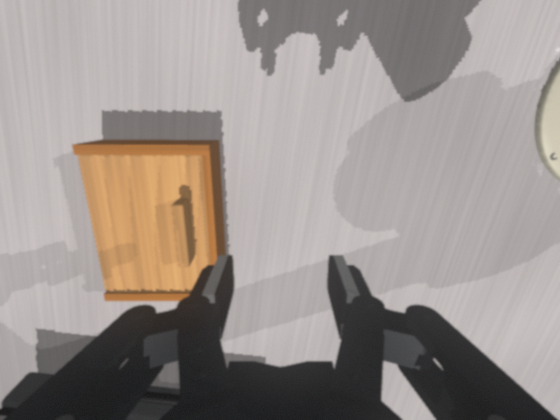

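```bash
python3 - <<'E'
from h import *
im,d,p=load("top",2);P=cloud(p,d)
m=((P[...,2]>66)&(P[...,2]<80)&(np.hypot(P[...,0]-592,P[...,1]-212)<50)).astype(np.uint8)
k=max(cv2.findContours(m,0,2)[0],key=cv2.contourArea)
print(m.sum(),cv2.minAreaRect(np.array([ray(p,q[0],73)[:2] for q in k]).astype(np.float32)))
for n in("top","scene"):
    im,d,p=load(n,14);P=cloud(p,d);r=np.hypot(P[...,0]-509,P[...,1]+268.5)
    Q=P[(r>25)&(r<31)&(P[...,2]>50)];print(n,len(Q),np.median(Q[:,2]),Q[:,:2].mean(0))
im0=load("top",0)[0];im=load("top",14)[0]
df=(cv2.absdiff(im0,im).max(2)>40).astype(np.uint8)
for nm,b in dict(bowl=(120,185,260,315),basket=(140,225,375,460),stopper=(238,275,385,415)).items():
    print(nm,df[b[0]:b[1],b[2]:b[3]].sum())
a=load("top",14)[0][205:260,325:385];s=load("scene",14)[0][235:295,160:230]
cv2.imwrite('pics/c12.png',np.hstack([cv2.resize(a,(380,350),interpolation=2),cv2.resize(s,(400,350),interpolation=2)]))
E
```

```text
139 ((590.76904296875, 211.5045928955078), (13.273892402648926, 69.68180084228516), 7.291418075561523)
top 165 74.38524243502022 [ 508.43375307 -268.36671037]
scene 372 71.1822096365554 [ 515.34279482 -271.78007638]
bowl 0
basket 0
stopper 0
```

View pics/c12.png

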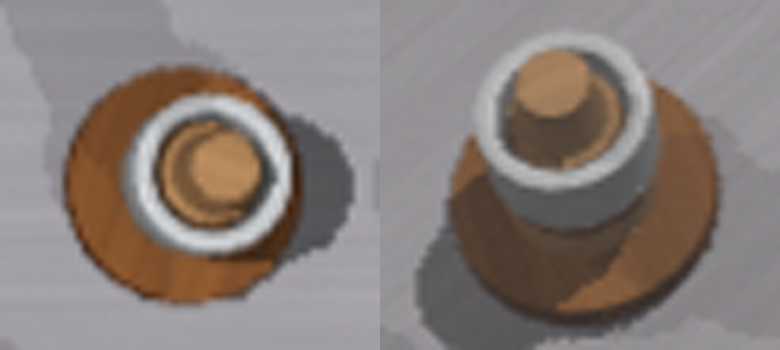

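```bash
python3 -c "
from bench import arm
print(arm.job_done(), arm.read_state()['clock'])"
```

```text
the job is handed in; nothing more can be done
the job is handed in; nothing more can be done
```

The wide ring is now on the larger cone, sitting level on the middle shoulder just above the double line. The cover is slid back shut. I handed the job in at about 31 s, with the gripper clear of everything.

I slid the cover open by its bar, lifted the ring out by its wall and set it down on the bare top. I then regripped it across the outside and lowered it onto the cone until light contact, about 6 N, before letting go.

- **Ring:** its top measures 74.4 mm in the top camera (74 expected) and its tilt is under 0.2°. The scene and wrist cameras read it lower, at about 71–72 mm. That still fits only the middle shoulder, because one shoulder lower its top would be at 46 mm.
- **Cover:** it was pushed against its end stop with up to about 15 N. The bar's travel from fully open measures 123.6 mm by camera and 124.5 mm by the arm, against 124 nominal.
- **Slim ring:** it was lying flat in its compartment just before I closed the cover; I could not see it after that.
- **Bowl, basket and stopper:** their regions in the top picture showed no change from the start.

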